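Unscrew a water-filter cap of unknown thread hand and hold it over the housing

ROBOT

A 7-joint arm with a two-finger parallel gripper is mounted at the origin on the work surface; the furniture and walls round the work are solid. World frame = base frame: x ahead of the robot, y to its left, z up, the work surface at z = 0. Lengths are in m, angles in rad, forces in N, time in s.
With the tool pointing down it reaches from about 0.425 to 0.8 m from the base axis. Payload 8.3 kg.
Tool frame: the origin (TCP) lies midway between the tips of the shut fingers; the grasp point (between the pads) lies 19 mm behind it; z points along the fingers, y is the line along which they close (so a half turn about z gives the same grasp; the last joint's range is limited). The gripper opens to 85 mm and grips with 20 to 120 N. Pads are 22 mm wide; open, the fingers measure 114 mm over their backs; the gripper's body (76 mm by 85 mm) begins 54 mm behind the grasp point. The pads swing forward as they close: fully open they stand 13 mm farther back than shut.
Start: joints at [1.253, 0.383, 0.016, 1.37, -0.006, 1.388, -0.046], TCP at [0.158, -0.605, 0.231] pointing down, gripper open.
Joint ranges: [-2.95, 2.95], [-0.25, 2.06], [-1.52, 1.56], [0.18, 2.33], [-1.44, 4.58], [0.02, 2.06], [-3.01, 3.01]. Speed limits (rad/s): [2.39, 2.39, 3.01, 3.01, 3.14, 3.14, 3.14].

INTERFACE

Orientations are given as a unit quaternion [x, y, z, w].
In Python, from cell import * gives the robot as it stands. The module is installed in compiled form; this text tells all that it offers.
- The arm moves only by the shell command python3 -m pendant 'ROWS' [FORCE]. ROWS is JSON, a list of rows, each an object of numbers: "grip": the closure, from -1 (fully open) to 1 (shut), so that 0 is half open; "x", "y", "z": the shift along the tool's x, y, z in m; "rx", "ry", "rz": the turn, a rotation vector about the tool's x, y, z in degrees. In form: [{"grip": .., "x": .., "y": .., "z": .., "rx": .., "ry": .., "rz": ..}, ...]. A call has 1 to 20 rows; each row shifts and turns the commanded pose from where the row before left it, along the tool's axes as they then stand; what a row does not reach is not made up. A row lasts 1/10 s, in which the tool goes at most 50 mm and 8.59 degrees, less where a joint would pass 70% of its speed; a pose out of reach is approached as far as the arm can. A call with a gripper value outside its range is refused whole. The fingers move at their own pace and stop on an object; FORCE is the grip in N (left out, the last holds). Time passes only in rows, so rows that do not move let the fingers close. It gives the time, the measured TCP pose, the force, the opening and the grip force at its end, in the units of the state.
- observe(): the state, without advancing time (a new reading comes with each control period).
- read_camera(name): name is "scene" or "top" or "wrist"; returns a dict with "color" (384x512x3 uint8, red, green, blue), "vfov" (degrees; the focal length in pixels is half the picture's height over the tangent of half this angle, whatever the lens; pixels are square), "cx", "cy" (the principal point, pixels), "position" and "rotation" of the camera in the world; the wrist camera has in their place "hand_eye" (4x4, takes a point from camera to tool coordinates, whose origin is the TCP and whose axes are the flange's). Camera axes: x right, y down, z forward; pixel columns grow to the right and rows downward; lengths in m; the calibration is good to about 2 mm. A picture is of the moment at which its call begins: read the wrist's pose just before it. There is no depth.
- sign_off(): hands the job in; it is judged then, once.
The state is a dict: "time_s": time; "joints": joint angles; "dq": joint speeds; "joint_efforts": joint torques, N m; "ee_pos": TCP position; "eef_rot": TCP orientation; "force": force on the tool from outside, world axes, zero at the start; "moment": the same for the moment, N m; "opening": finger opening in m; "grasp_force": force on a finger pad.
Only numpy, scipy, OpenCV 4.12 (cv2) and the standard library are available. Lean on these libraries where they do the work, as an engineer would, in place of code of your own. Each camera call takes 0.05 s, during which the arm holds its last target. There are 200 camera calls.

TASK

Open the wide one of the two water-filter housings on the worktop: nobody remembers whether its screw cap has an ordinary or a reverse thread, so try loosening it one way and, if it jams, the other way. Then lift the cap straight off and finish still holding it in the gripper, level and at rest, straight above the open neck (so that it drips back in) with about 6 cm of clear air or a little more below it. Leave the slim housing's cap done up and do not disturb the other things.

Things in the scene. Friction and masses are not known exactly. Their poses are not given: they have to be found in the camera images.
- housing_wide_mouth (a point): centre of the neck rim, 168 mm above the worktop, of the wide housing: a fixed white upright drum 122 mm in diameter with a short steel outlet stub on the robot's side. Its shoulder, on which the cap sits, is 150 mm above the worktop; the neck stands 18 mm above that, 47 mm across its thread. Axes parallel to the world's.
- housing_slim_mouth (a point): the same point of the slim housing: same height and make but only 86 mm in diameter, with an identical cap that stays done up. The wide one may stand left or right of the slim one, and each may have either thread hand, whatever its name or place.
- cap_wide_grip (a point): centre of the grip bar on top of the wide housing's grey cap, on the cap's axis, 39 mm above its underside (189 mm above the worktop when on). Bar: 50 mm long along y, 16 mm thick along x, 30 mm high (24 to 54 mm above the underside); z up. At the start the bar lies along world y within 8 degrees. Hollow ribbed skirt: 60 mm diameter, 24 mm high.
- cap_slim_grip (a point): the same point of the slim housing's identical cap, which must stay as it is.
- mug: white mug, bystander, 78 x 110 x 97 mm, origin at the underside's centre
- tea_box: cardboard tea box, bystander, 72 x 135 x 78 mm, origin at the underside's centre
- teaspoon: steel teaspoon lying flat, bystander, 130 mm long, origin at the underside's centre
- salt: salt shaker, bystander, 44 mm in diameter, 90 mm high, origin at the underside's centre
- cap_wide: the same cap (loose, 0.06 to 0.13 kg), origin at its underside's centre. Turns easily, without rising. Tightening, it jams within 25 degrees and the bar then lags or slips in the fingers. Loosening, it is free after 35 to 55 degrees, end stop beyond 67: turn about 60, then lift straight up. Which way loosens (seen from above) varies and cannot be seen from outside.
- housing_wide: the wide housing itself, origin at its underside's centre
Mind the look-alikes: they are no part of the job. Leave any red look-alike of the housing_wide alone.

How it is judged:
By the outcome, as a careful person would: the job done as asked, in the order asked, and still so for the second after the job is handed in, while the arm keeps its last pose, push and grip.
It also fails if it takes over 38 s, if anything falls off the work surface, if the arm or the gripper's body presses on something with over 40 N, if the wrist force passes 120 N, or if a joint passes its speed limit or range.

## Working session

There is one attempt and no reset: what is moved stays moved. The work goes in short steps, Python scripts to look and compute and a shell command to move; the robot and the scene stay as the last step left them, time stands still between calls to the robot, and variables do not carry over. Pictures are saved under pics/ and viewed, at most 10 in all, crops included, and the job is handed in when it is done.

```bash
mkdir -p pics; python3 - <<'E'
from cell import *
import cv2,numpy as np,json
s=observe();print({k:np.round(s[k],3).tolist() for k in ("time_s","ee_pos","eef_rot","force","opening")})
ims=[]
for n in("scene","top"):
    c=read_camera(n);cv2.imwrite(f"pics/{n}0.png",c["color"][:,:,::-1])
    print(n,{k:np.round(c[k],4).tolist() for k in c if k!="color"})
E
```

```text
{'time_s': 0.0, 'ee_pos': [0.157, -0.604, 0.23], 'eef_rot': [0.992, 0.127, -0.0, -0.001], 'force': [0.653, 0.102, -0.005], 'opening': 0.085}
scene {'vfov': 51.6636, 'cx': 249.9531, 'cy': 192.6069, 'position': [0.4027, -0.9491, 0.7012], 'rotation': [0.8831, -0.0696, 0.0267, -0.4631]}
top {'vfov': 45.7684, 'cx': 255.9945, 'cy': 191.9004, 'position': [0.4297, -0.1576, 1.2889], 'rotation': [-0.7063, 0.7074, -0.0148, 0.0228]}
```

View pics/top0.png

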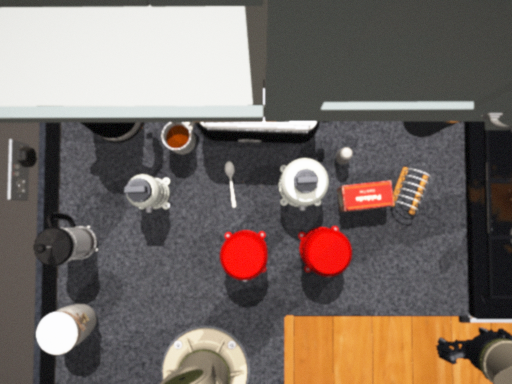

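View pics/scene0.png

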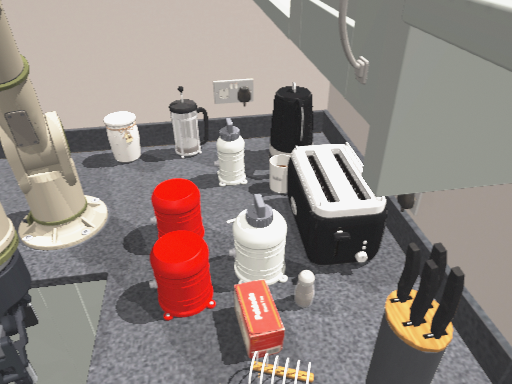

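The top view shows the wide housing with its cap at about (304,181), with red look-alikes nearer the robot and the tea box and salt to its right. The slim housing is at (148,190). An overhead cabinet covers the area above row 118. Next I zoom in on the wide cap and triangulate it.

```bash
cat > h.py <<'E'
import numpy as np,cv2
from scipy.spatial.transform import Rotation as R
def ray(c,u,v,T=None):
    f=c["color"].shape[0]/2/np.tan(np.radians(c["vfov"])/2)
    d=np.array([(u-c["cx"])/f,(v-c["cy"])/f,1.])
    if T is None: return np.array(c["position"]),R.from_quat(c["rotation"]).apply(d) if np.size(c["rotation"])==4 else np.array(c["rotation"])@d
    return T[:3,3],T[:3,:3]@d
def atz(c,u,v,z,T=None):
    p,d=ray(c,u,v,T);return p+d*(z-p[2])/d[2]
def proj(c,P,T=None):
    f=c["color"].shape[0]/2/np.tan(np.radians(c["vfov"])/2)
    if T is None: q=R.from_quat(c["rotation"]).inv().apply(np.array(P)-c["position"])
    else: q=(np.array(P)-T[:3,3])@T[:3,:3]
    q=np.atleast_2d(q);return np.c_[c["cx"]+f*q[:,0]/q[:,2],c["cy"]+f*q[:,1]/q[:,2]]
E
python3 - <<'E'
from cell import *
from h import *
t=read_camera("top");s=read_camera("scene")
a=cv2.resize(t["color"][150:215,265:355],None,fx=4.4,fy=4.4,interpolation=cv2.INTER_CUBIC)
b=cv2.resize(s["color"][185:285,222:302],None,fx=4.4,fy=4.4,interpolation=cv2.INTER_CUBIC)
im=np.zeros((440,800,3),np.uint8);im[:a.shape[0],:a.shape[1]]=a;im[:b.shape[0],400:400+b.shape[1]]=b
cv2.imwrite("pics/crop.png",im[:,:,::-1])
for n,uv in dict(wide=(306,180),slim=(137,187),tea=(368,195),salt=(346,153),red1=(326,250),red2=(244,254)).items(): print(n,atz(t,*uv,.204 if n in("wide","slim") else .08).round(3))
print("cab edge rows if z=.5,.7:",atz(t,395,105,.5).round(3),atz(t,395,105,.7).round(3))
E
```

```text
wide [ 0.516 -0.265  0.204]
slim [0.5   0.14  0.204]
tea [ 0.485 -0.441  0.08 ]
salt [ 0.598 -0.384  0.08 ]
red1 [ 0.34  -0.329  0.08 ]
red2 [ 0.33  -0.112  0.08 ]
cab edge rows if z=.5,.7: [ 0.623 -0.392  0.5  ] [ 0.574 -0.333  0.7  ]
```

View pics/crop.png

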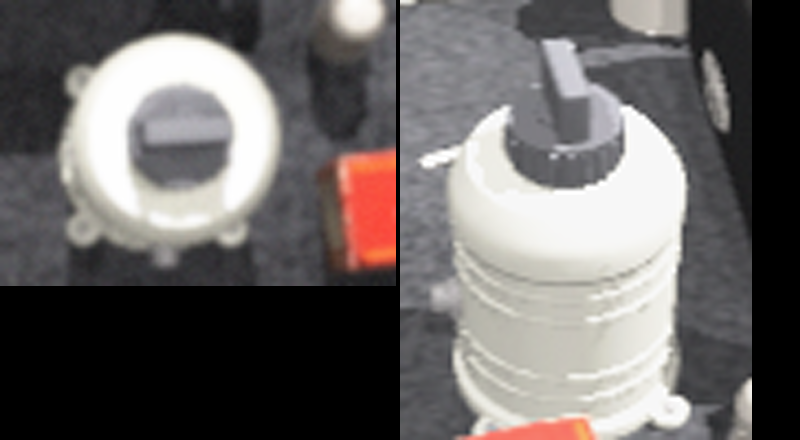

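The wide cap's bar is at about (0.516, -0.265), radius 0.58 m, which is within reach. The bar lies nearly along y, and the tea box and salt are clear of it. I'll raise the tool and go above the cap.

```bash
python3 -m pendant '[{"grip":-1,"z":-0.03},{"grip":-1,"z":-0.03},{"grip":-1,"z":-0.03},{"grip":-1,"x":0.0394,"y":-0.0216},{"grip":-1,"x":0.0394,"y":-0.0216},{"grip":-1,"x":0.0394,"y":-0.0216},{"grip":-1,"x":0.0394,"y":-0.0216},{"grip":-1,"x":0.0394,"y":-0.0216},{"grip":-1,"x":0.0394,"y":-0.0216},{"grip":-1,"x":0.0394,"y":-0.0216},{"grip":-1,"x":0.0394,"y":-0.0216},{"grip":-1,"x":0.0394,"y":-0.0216},{"grip":-1,"x":0.0394,"y":-0.0216},{"grip":-1,"x":0.0394,"y":-0.0216}]' 20 && python3 -m pendant '[{"grip":-1,"rz":-8.4},{"grip":-1,"rz":-8.4},{"grip":-1,"rz":-8.4},{"grip":-1,"rz":-8.4},{"grip":-1,"rz":-8.4},{"grip":-1,"rz":-8.4},{"grip":-1,"rz":-8.4},{"grip":-1,"rz":-8.4},{"grip":-1,"rz":-8.2},{"grip":-1},{"grip":-1}]'
python3 - <<'E'
from cell import *
from h import *
s=observe();print(np.round(s["joints"],2),np.round(s["ee_pos"],4),R.from_quat(s["eef_rot"]).as_matrix().round(3).tolist())
c=read_camera("wrist");cv2.imwrite("pics/w1.png",c["color"][:,:,::-1])
E
```

```text
[ 1.25  0.38  0.02  1.37 -0.01  1.39 -0.05] [ 0.1575 -0.6045  0.2307] [[0.968, 0.252, -0.0], [0.252, -0.968, 0.001], [-0.0, -0.001, -1.0]]schema error: expected keys grip, x, y, z, rx, ry, rz
```

View pics/w1.png

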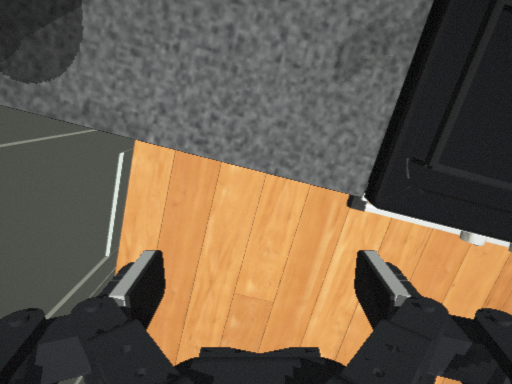

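The move was refused because every row needs all seven keys, so this picture shows the start pose: floor below, with the fingers at (140,285) and (385,285). I'll resend with full rows.

```bash
python3 -m pendant '[{"grip":-1,"x":0,"y":0,"z":-0.03,"rx":0,"ry":0,"rz":0},{"grip":-1,"x":0,"y":0,"z":-0.03,"rx":0,"ry":0,"rz":0},{"grip":-1,"x":0,"y":0,"z":-0.03,"rx":0,"ry":0,"rz":0},{"grip":-1,"x":0.0394,"y":-0.0216,"z":0,"rx":0,"ry":0,"rz":0},{"grip":-1,"x":0.0394,"y":-0.0216,"z":0,"rx":0,"ry":0,"rz":0},{"grip":-1,"x":0.0394,"y":-0.0216,"z":0,"rx":0,"ry":0,"rz":0},{"grip":-1,"x":0.0394,"y":-0.0216,"z":0,"rx":0,"ry":0,"rz":0},{"grip":-1,"x":0.0394,"y":-0.0216,"z":0,"rx":0,"ry":0,"rz":0},{"grip":-1,"x":0.0394,"y":-0.0216,"z":0,"rx":0,"ry":0,"rz":0},{"grip":-1,"x":0.0394,"y":-0.0216,"z":0,"rx":0,"ry":0,"rz":0},{"grip":-1,"x":0.0394,"y":-0.0216,"z":0,"rx":0,"ry":0,"rz":0},{"grip":-1,"x":0.0394,"y":-0.0216,"z":0,"rx":0,"ry":0,"rz":0},{"grip":-1,"x":0.0394,"y":-0.0216,"z":0,"rx":0,"ry":0,"rz":0},{"grip":-1,"x":0.0394,"y":-0.0216,"z":0,"rx":0,"ry":0,"rz":0}]' 20 && python3 -m pendant '[{"grip":-1,"x":0,"y":0,"z":0,"rx":0,"ry":0,"rz":-8.4},{"grip":-1,"x":0,"y":0,"z":0,"rx":0,"ry":0,"rz":-8.4},{"grip":-1,"x":0,"y":0,"z":0,"rx":0,"ry":0,"rz":-8.4},{"grip":-1,"x":0,"y":0,"z":0,"rx":0,"ry":0,"rz":-8.4},{"grip":-1,"x":0,"y":0,"z":0,"rx":0,"ry":0,"rz":-8.4},{"grip":-1,"x":0,"y":0,"z":0,"rx":0,"ry":0,"rz":-8.4},{"grip":-1,"x":0,"y":0,"z":0,"rx":0,"ry":0,"rz":-8.4},{"grip":-1,"x":0,"y":0,"z":0,"rx":0,"ry":0,"rz":-8.4},{"grip":-1,"x":0,"y":0,"z":0,"rx":0,"ry":0,"rz":-8.2},{"grip":-1,"x":0,"y":0,"z":0,"rx":0,"ry":0,"rz":0},{"grip":-1,"x":0,"y":0,"z":0,"rx":0,"ry":0,"rz":0}]'
python3 - <<'E'
from cell import *
from h import *
s=observe();print(np.round(s["joints"],2),np.round(s["ee_pos"],4),R.from_quat(s["eef_rot"]).as_matrix().round(3).tolist())
c=read_camera("wrist");cv2.imwrite("pics/w2.png",c["color"][:,:,::-1])
E
```

```text
time_s: 1.65
ee_pos: [0.5181, -0.2643, 0.3215]
eef_rot: [0.992, 0.127, 0.0, 0.0]
force: [0.1, -1.1, 0.4]
opening: 0.0853
grasp_force: 0.0
time_s: 2.75
ee_pos: [0.517, -0.2657, 0.3212]
eef_rot: [0.709, 0.706, 0.0, -0.0]
force: [-1.2, 0.4, -0.2]
opening: 0.0851
grasp_force: 0.0
[ 0.76  0.3  -0.44  1.31  0.13  1.56  0.32] [ 0.517  -0.2657  0.3212] [[0.004, 1.0, -0.0], [1.0, -0.004, 0.0], [0.0, -0.0, -1.0]]
```

View pics/w2.png

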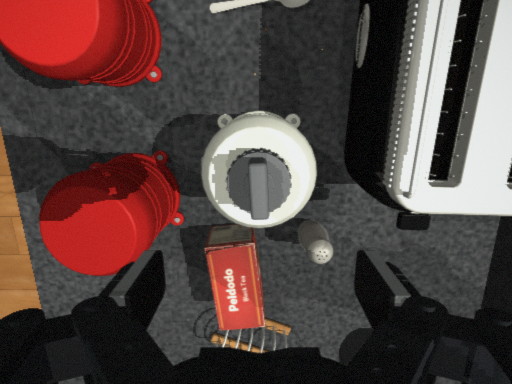

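The wrist view shows the wide cap centred at about (259,180). Its bar runs vertically from (258,155) to (261,218) and is tilted by only a degree or two. The salt is at (316,242) and the tea box at (235,285). I'll overlay the bar model to fix its position and yaw.

```bash
python3 - <<'E'
from cell import *
from h import *
s=observe();c=read_camera("wrist")
W=np.eye(4);W[:3,:3]=R.from_quat(s["eef_rot"]).as_matrix();W[:3,3]=s["ee_pos"];T=W@np.array(c["hand_eye"])
print("cam",T[:3,3].round(3))
for uv in [(259,218),(258,157),(259,180)]: print(uv,atz(c,*uv,.204,T).round(4))
K=5;x0,y0=200,120
im=cv2.resize(c["color"][y0:y0+120,x0:x0+120],None,fx=K,fy=K,interpolation=cv2.INTER_CUBIC)[:,:,::-1].copy()
def draw(P,col):
    q=(proj(c,P,T)-[x0,y0]+.5)*K;cv2.polylines(im,[q.astype(int)],True,col,1)
C=np.array([.516,-.265])
a=np.linspace(0,6.28,60)
draw(np.c_[C[0]+.03*np.cos(a),C[1]+.03*np.sin(a),0*a+.174],(0,255,255))
for z,col in((.204,(0,255,0)),(.174,(255,128,0))):
    draw(np.array([[C[0]+i*.008,C[1]+j*.025,z] for i,j in((1,1),(1,-1),(-1,-1),(-1,1))]),col)
cv2.imwrite("pics/w2c.png",im)
E
```

```text
cam [ 0.517 -0.195  0.464]
(259, 218) [ 0.5163 -0.2902  0.204 ]
(258, 157) [ 0.5157 -0.2377  0.204 ]
(259, 180) [ 0.5164 -0.2568  0.204 ]
```

View pics/w2c.png

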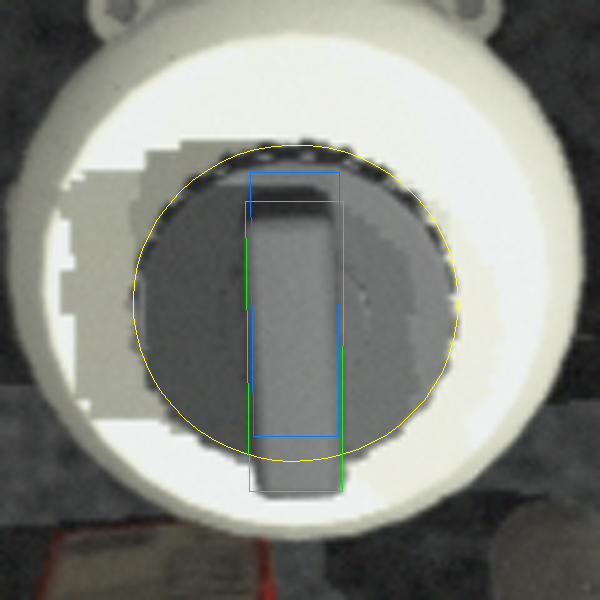

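The overlay shows the bar top centred at about (0.516, -0.2665) with a yaw of about +2.4°. All sizes match. I'll descend with the fingers half open and grip it, tips just above the skirt top at 0.174.

```bash
python3 -m pendant '[{"grip":0,"x":-0.001,"y":-0.001,"z":0,"rx":0,"ry":0,"rz":-2.5},{"grip":0,"x":0,"y":0,"z":0.03,"rx":0,"ry":0,"rz":0},{"grip":0,"x":0,"y":0,"z":0.03,"rx":0,"ry":0,"rz":0},{"grip":0,"x":0,"y":0,"z":0.03,"rx":0,"ry":0,"rz":0},{"grip":0,"x":0,"y":0,"z":0.025,"rx":0,"ry":0,"rz":0},{"grip":0,"x":0,"y":0,"z":0.015,"rx":0,"ry":0,"rz":0},{"grip":0,"x":0,"y":0,"z":0.012,"rx":0,"ry":0,"rz":0},{"grip":0,"x":0,"y":0,"z":0,"rx":0,"ry":0,"rz":0},{"grip":0,"x":0,"y":0,"z":0,"rx":0,"ry":0,"rz":0}]' 40 && python3 -m pendant '[{"grip":1,"x":0,"y":0,"z":0,"rx":0,"ry":0,"rz":0},{"grip":1,"x":0,"y":0,"z":0,"rx":0,"ry":0,"rz":0},{"grip":1,"x":0,"y":0,"z":0,"rx":0,"ry":0,"rz":0},{"grip":1,"x":0,"y":0,"z":0,"rx":0,"ry":0,"rz":0},{"grip":1,"x":0,"y":0,"z":0,"rx":0,"ry":0,"rz":0},{"grip":1,"x":0,"y":0,"z":0,"rx":0,"ry":0,"rz":0},{"grip":1,"x":0,"y":0,"z":0,"rx":0,"ry":0,"rz":0}]' 40
python3 -c "
from cell import *;s=observe();print(s['moment'],s['joints'])"
```

```text
time_s: 3.75
ee_pos: [0.5164, -0.2666, 0.1799]
eef_rot: [0.692, 0.722, 0.0, 0.0]
force: [0.6, -0.5, 0.8]
opening: 0.0425
grasp_force: 0.0
time_s: 4.45
ee_pos: [0.5168, -0.2669, 0.1806]
eef_rot: [0.692, 0.722, 0.0, 0.001]
force: [0.7, -0.5, 5.0]
opening: 0.0158
grasp_force: 39.9
[ 0.03344885  0.03896373 -0.05739612] [ 0.76994051  0.35249172 -0.44463858  1.55633631  0.15657319  1.26583442
  0.34598064]
```

The bar is gripped: opening 15.8 mm, grip force 40 N. Now I try counter-clockwise from above (ordinary thread, -rz) while watching the moment.

```bash
M='import numpy as np;from cell import *;s=observe();print("MOM",np.round(s["moment"],2),np.round(s["force"],1))'; for k in 1; do python3 -m pendant '[{"grip":1,"x":0,"y":0,"z":0,"rx":0,"ry":0,"rz":-4},{"grip":1,"x":0,"y":0,"z":0,"rx":0,"ry":0,"rz":-4},{"grip":1,"x":0,"y":0,"z":0,"rx":0,"ry":0,"rz":-4}]' && python3 -c "$M"; done; python3 -m pendant '[{"grip":1,"x":0,"y":0,"z":0,"rx":0,"ry":0,"rz":-4},{"grip":1,"x":0,"y":0,"z":0,"rx":0,"ry":0,"rz":-4},{"grip":1,"x":0,"y":0,"z":0,"rx":0,"ry":0,"rz":-4}]' && python3 -c "$M"
```

```text
time_s: 4.75
ee_pos: [0.5168, -0.2666, 0.1805]
eef_rot: [0.611, 0.792, 0.0, 0.001]
force: [-0.5, 2.1, 6.3]
opening: 0.0154
grasp_force: 40.0
MOM [ 0.37  0.11 -0.13] [-0.5  2.1  6.3]
time_s: 5.05
ee_pos: [0.5168, -0.2663, 0.1805]
eef_rot: [0.525, 0.851, 0.0, 0.001]
force: [-1.0, 2.5, 6.2]
opening: 0.0152
grasp_force: 40.1
MOM [ 0.4   0.21 -0.22] [-1.   2.5  6.2]
```

```bash
python3 -m pendant '[{"grip":1,"x":0,"y":0,"z":0,"rx":0,"ry":0,"rz":-4},{"grip":1,"x":0,"y":0,"z":0,"rx":0,"ry":0,"rz":-4}]' && python3 - <<'E'
from cell import *
from h import *
s=observe();print(s["moment"].round(2) if hasattr(s["moment"],"round") else s["moment"])
c=read_camera("wrist");t=read_camera("scene")
a=cv2.resize(c["color"][190:384,160:360],None,fx=2,fy=2,interpolation=cv2.INTER_CUBIC)
b=cv2.resize(t["color"][165:265,215:315],None,fx=3.88,fy=3.88,interpolation=cv2.INTER_CUBIC)
cv2.imwrite("pics/turn.png",np.hstack([a,b[:388]])[:,:,::-1])
E
```

```text
time_s: 5.25
ee_pos: [0.5168, -0.2664, 0.1805]
eef_rot: [0.464, 0.886, 0.0, 0.001]
force: [-0.2, 0.2, 6.3]
opening: 0.0153
grasp_force: 40.0
[ 0.18  0.07 -0.13]
```

View pics/turn.png

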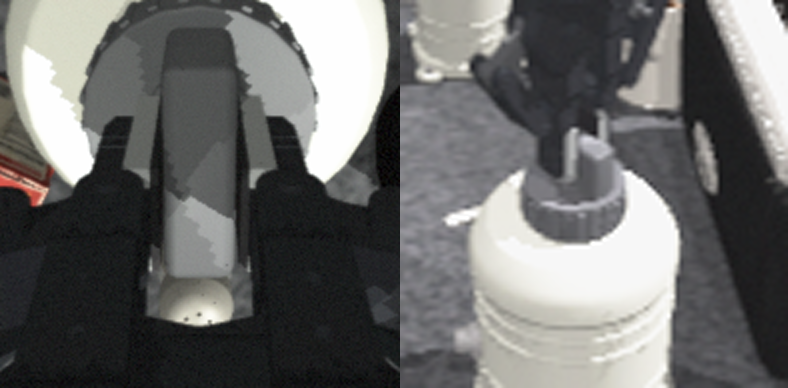

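After 32° the bar is still square in the fingers (wrist crop, bar at (200,150), vertical) with almost no moment. It has passed the 25° jam range, so counter-clockwise loosens it. I'll continue to 60°.

```bash
python3 -m pendant '[{"grip":1,"x":0,"y":0,"z":0,"rx":0,"ry":0,"rz":-4},{"grip":1,"x":0,"y":0,"z":0,"rx":0,"ry":0,"rz":-4},{"grip":1,"x":0,"y":0,"z":0,"rx":0,"ry":0,"rz":-4},{"grip":1,"x":0,"y":0,"z":0,"rx":0,"ry":0,"rz":-4},{"grip":1,"x":0,"y":0,"z":0,"rx":0,"ry":0,"rz":-4},{"grip":1,"x":0,"y":0,"z":0,"rx":0,"ry":0,"rz":-4},{"grip":1,"x":0,"y":0,"z":0,"rx":0,"ry":0,"rz":-4},{"grip":1,"x":0,"y":0,"z":0,"rx":0,"ry":0,"rz":0}]' && python3 -c 'from cell import *;s=observe();print("MOM",s["moment"])' && python3 -m pendant '[{"grip":1,"x":0,"y":0,"z":-0.002,"rx":0,"ry":0,"rz":0},{"grip":1,"x":0,"y":0,"z":-0.003,"rx":0,"ry":0,"rz":0},{"grip":1,"x":0,"y":0,"z":0,"rx":0,"ry":0,"rz":0}]' 50
```

```text
time_s: 6.15
ee_pos: [0.5167, -0.2663, 0.1805]
eef_rot: [0.236, 0.972, 0.0, 0.001]
force: [-0.9, 1.3, 7.0]
opening: 0.0154
grasp_force: 40.1
MOM [0.38612521 0.19652604 0.11052166]
time_s: 6.45
ee_pos: [0.5159, -0.2669, 0.1844]
eef_rot: [0.238, 0.971, -0.0, -0.0]
force: [0.3, -1.4, 0.1]
opening: 0.0145
grasp_force: 49.3
```

It came up freely with no pull. I'll lift it straight to about 66 mm above the rim.

```bash
python3 -m pendant '[{"grip":1,"x":0,"y":0,"z":-0.005,"rx":0,"ry":0,"rz":0},{"grip":1,"x":0,"y":0,"z":-0.005,"rx":0,"ry":0,"rz":0},{"grip":1,"x":0,"y":0,"z":-0.005,"rx":0,"ry":0,"rz":0},{"grip":1,"x":0,"y":0,"z":-0.005,"rx":0,"ry":0,"rz":0},{"grip":1,"x":0,"y":0,"z":-0.005,"rx":0,"ry":0,"rz":0},{"grip":1,"x":0,"y":0,"z":-0.005,"rx":0,"ry":0,"rz":0},{"grip":1,"x":0,"y":0,"z":-0.005,"rx":0,"ry":0,"rz":0},{"grip":1,"x":0,"y":0,"z":-0.005,"rx":0,"ry":0,"rz":0},{"grip":1,"x":0,"y":0,"z":-0.006,"rx":0,"ry":0,"rz":0},{"grip":1,"x":0,"y":0,"z":-0.006,"rx":0,"ry":0,"rz":0},{"grip":1,"x":0,"y":0,"z":-0.007,"rx":0,"ry":0,"rz":0},{"grip":1,"x":0,"y":0,"z":-0.007,"rx":0,"ry":0,"rz":0},{"grip":1,"x":0,"y":0,"z":-0.007,"rx":0,"ry":0,"rz":0},{"grip":1,"x":0,"y":0,"z":-0.005,"rx":0,"ry":0,"rz":0},{"grip":1,"x":0,"y":0,"z":-0.002,"rx":0,"ry":0,"rz":0},{"grip":1,"x":0,"y":0,"z":0,"rx":0,"ry":0,"rz":0},{"grip":1,"x":0,"y":0,"z":0,"rx":0,"ry":0,"rz":0},{"grip":1,"x":0,"y":0,"z":0,"rx":0,"ry":0,"rz":0},{"grip":1,"x":0,"y":0,"z":0,"rx":0,"ry":0,"rz":0}]' && python3 - <<'E'
from cell import *
from h import *
s=observe();print(np.round(s["dq"],3).tolist())
c=read_camera("wrist");t=read_camera("scene")
a=cv2.resize(c["color"][190:384,160:360],None,fx=2,fy=2,interpolation=cv2.INTER_CUBIC)
b=cv2.resize(t["color"][145:275,205:305],None,fx=3.88,fy=3.88,interpolation=cv2.INTER_CUBIC)
im=np.zeros((504,788,3),np.uint8);im[:388,:400]=a;im[:,400:]=b[:504]
cv2.imwrite("pics/lift.png",im[:,:,::-1])
E
```

```text
time_s: 8.35
ee_pos: [0.5159, -0.2666, 0.264]
eef_rot: [0.238, 0.971, 0.0, -0.0]
force: [0.3, 0.2, -1.2]
opening: 0.0152
grasp_force: 49.1
[0.002, -0.002, 0.0, -0.001, -0.001, -0.001, -0.001]
```

View pics/lift.png

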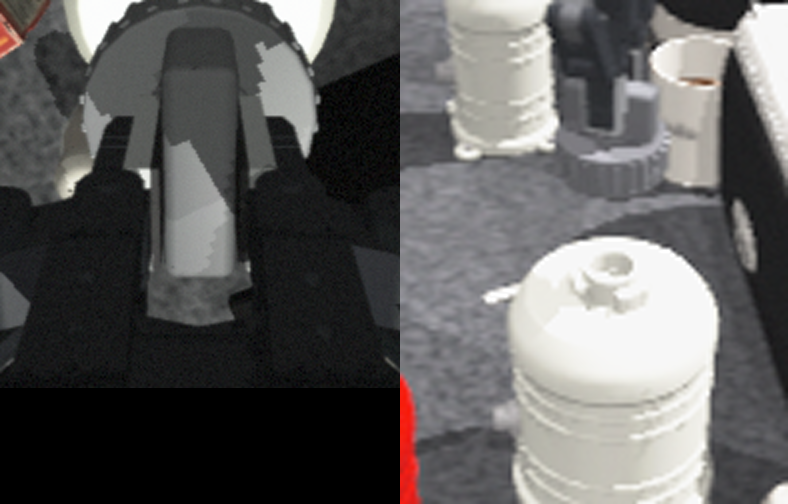

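The cap hangs level and square in the fingers above the open neck (scene crop, cap at (612,150), neck at (608,270)). It was raised 83.5 mm, so there is about 65 mm of clear air, and the arm is at rest.

```bash
python3 -c 'from cell import *;print(sign_off())'
```

```text
the job is handed in; nothing more can be done
None
```

The wide housing is open and the job is handed in: its cap had an ordinary thread (loosened counter-clockwise, 60° turned), and it is held level and at rest about 65 mm above the open neck, with the slim housing and the other things left alone.

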